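# Hold the reset of the unit under test with a probe

### The arm

A 6-joint arm with a two-finger parallel gripper is mounted at the origin on the work surface. World frame = base frame: x ahead of the robot, y to its left, z up, the work surface at z = 0. Lengths are in m, angles in degrees, forces in N, time in s.
With the tool pointing down it reaches from about 0.3 to 0.75 m from the base axis. Payload 8.5 kg.
Tool frame: the origin (TCP) lies midway between the tips of the shut fingers; the grasp point (between the pads) lies 19 mm behind it (env.grip_depth is the distance from the TCP to the grasp point, in m); y points along the fingers, x is the direction in which the jaws open and shut, and the axes are right-handed (so a half turn about y gives the same grasp; the last joint's range is limited). The gripper opens to 85 mm and grips with 20 to 120 N. Pads are 22 mm wide; open, the fingers measure 114 mm over their backs; the gripper's body (76 mm by 85 mm) begins 54 mm behind the grasp point. The pads swing forward as they close: fully open they stand 13 mm farther back than shut.
Start: joints at [56.706, 21.807, 74.336, -0, 83.858, -12.336], TCP at [0.197, 0.514, 0.231] pointing down, gripper open.
Joint ranges: [-178.18, 178.18], [-50.72, 133.34], [12.68, 142.11], [-81.47, 261.47], [9.98, 163.14], [-165.26, 165.26]. Speed limits (degrees/s): [136.94, 136.94, 180, 180, 180, 180].

### API

Orientations are given as a 3x3 rotation matrix whose columns are the frame's x, y, z axes.
In Python, from rig import env gives the robot as it stands.
- The arm moves only by the shell command python3 -m inch 'ROWS' [FORCE]. ROWS is JSON, a list that holds one entry, the list of rows, each a list of 7 numbers: the gripper command: -1 is shut, 1 is fully open, values between are in proportion, then the shift along the world's x, y, z in cm, then the turn, a rotation vector about the world's x, y, z in degrees. In form: [[[grip, dx, dy, dz, rx, ry, rz], ...]]. A call has 1 to 20 rows; each row is the pose to reach, as a shift and turn from the pose commanded when the call began; what a row does not reach only later rows make up. A row lasts 1/8 s, in which the tool goes at most 62.5 mm and 10.7 degrees, less where a joint would pass 70% of its speed; a pose out of reach is approached as far as the arm can. A call with a gripper value outside its range is refused whole. The fingers move at their own pace and stop on an object; FORCE is the grip in N (left out, the last holds). Time passes only in rows, so rows that repeat a pose let the fingers close. It gives the time, the measured TCP pose, the force and the opening at its end, in the units of the state.
- env.observe(): the state, without advancing time (a new reading comes with each control period).
- env.get_image(name): name is "scene" or "top"; returns a dict with "frame" (384x512x3 uint8, red, green, blue), "mtx" (3x3 intrinsics, pixels), "rvec" (rotation vector, rad) and "tvec" (3), from world to camera coordinates, as OpenCV has them. Camera axes: x right, y down, z forward; pixel columns grow to the right and rows downward; lengths in m; the calibration is good to about 2 mm. A picture is of the moment at which its call begins. There is no depth.
- env.close_job(): hands the job in, once; it reports no verdict.
The state is a dict: "time_s": time; "q": joint angles; "qvel": joint speeds; "joint_efforts": joint torques, N m; "position": TCP position; "tool_rot": TCP orientation; "ft_force": force on the tool from outside, world axes, zero at the start; "wrist_torque": the same for the moment, N m; "grip_width": finger opening in m.
Only numpy, scipy, OpenCV 4.12 (cv2) and the standard library are available. Lean on these libraries where they do the work, as an engineer would, in place of code of your own. Each camera call takes 0.05 s, during which the arm holds its last target.

### The job

On the test bench, take the orange-handled reset probe out of its blue stand and reach its steel rod down through the yellow eyelet of the unit under test, and on through the hole in that unit's cover, until it pushes the red recessed reset button fully down. Finish there: the program ends with the gripper still holding the probe and the probe still keeping the button down. Do not press the button of the other unit (the one with the bare metal eyelet), and leave the torch, spectacle case, can and screwdriver where they are.

Things in the scene. Friction and masses are not known exactly. Their poses are not given: they have to be found in the camera images.
- probe: Loose reset probe, 130 mm long, about 45 g, standing upright in the stand at the start. Origin at the tip of the rod, z runs along the probe from the tip to the handle. Steel rod 6 mm in diameter from z = 0 to 75 mm (tip chamfered), then an orange square handle 14 x 14 mm from z = 75 to 130 mm, whose flat sides face along the body's x and y.
- probe_tip (a point): The tip of the probe's rod (same point as the probe's origin).
- probe_grip (a point): Point on the probe's axis in the handle, 105 mm above the tip, 25 mm below the handle's top: a good place to grip across two flat sides.
- stand: Fixed blue block 60 x 60 x 60 mm, its origin at the centre of its underside on the bench. In the middle of its top is one socket 7.5 mm in diameter and 50 mm deep in which the probe stands (tip 10 mm above the bench); lift the probe 50 mm straight up to clear it. The yaw of the probe in it is random.
- unit_yellow: Unit under test: fixed black box 100 x 90 x 50 mm (x, y, z), grey cover with two yellow bars, yellow eyelet plate above it. Origin at the centre of its underside on the bench, z up. On the vertical axis through the origin lie the eyelet, the port (hole in the cover) and the red button, 22 mm wide, top 30 mm above the bench. Which unit stands left and which right changes.
- unit_yellow_eyelet (a point): Centre of the eyelet's 14 mm hole at the top face of the yellow plate, 81 mm above the bench; z up. The plate is 34 x 56 x 6 mm (underside 75 mm above the bench) on two 6 mm posts at the unit's y = +-22 mm.
- unit_yellow_port (a point): Centre of the 14 mm hole in the 4 mm thick cover of the yellow-marked unit, at the cover's top face, 50 mm above the bench.
- reset_button_top (a point): Centre of the top of the red button in the yellow-marked unit, 51 mm below the top of the eyelet when it is not pressed; moves down with the button.
- reset_button (a joint): Travel of that button in m: 0 is up, 0.005 is fully down. It springs back: it begins to move at about 1.6 N and takes about 5 N at the full 5 mm, where it meets a firm stop.
- unit_grey: The other unit: same box and sizes, but its bars and eyelet plate are bare metal. Fixed; origin at the centre of its underside. Not to be operated.
- grey_button (a joint): Travel of the other unit's button in m, 0 is up. Must not be pressed.
- torch: Bystander, loose: torch lying on the bench, 130 mm long along its x, black barrel, white square head 34 mm. Origin on the bench near the middle of its length.
- case: Bystander, loose: brown spectacle case 60 x 150 x 36 mm (x, y, z), origin at the centre of its underside.
- can: Bystander, loose: plain metal can 60 mm in diameter, 100 mm tall, origin at the centre of its underside.
- driver: Bystander, loose: screwdriver with green handle lying on the bench, 170 mm long along its x, 26 mm thick, tip towards +x, origin on the bench at mid-length.

How it is judged:
By the outcome, as a careful person would: the job done as asked, in the order asked, and still so for the second after the job is handed in, while the arm keeps its last pose, push and grip.
It also fails if it takes over 42 s, if anything falls off the work surface, if the arm or the gripper's body presses on something with over 40 N, if the wrist force passes 120 N, or if a joint passes its speed limit or range.

## Working session

There is one attempt and no reset: what is moved stays moved. The work goes in short steps, Python scripts to look and compute and a shell command to move; the robot and the scene stay as the last step left them, time stands still between calls to the robot, and variables do not carry over. Pictures are saved under pics/ and viewed, and the job is handed in when it is done.

```bash
ls; mkdir -p pics; python3 - <<'E'
from rig import env
import cv2,numpy as np
for n in("scene","top"):
    d=env.get_image(n); cv2.imwrite(f"pics/{n}0.png",d["frame"][:,:,::-1])
    print(n,d["mtx"].tolist(),d["rvec"],d["tvec"])
o=env.observe();print({k:np.round(v,3).tolist() for k,v in o.items()},env.grip_depth)
E
```

```text
pics
scene [[443.83890286513235, 0.0, 263.99441327134537], [0.0, 443.83890286513235, 191.95436516761316], [0.0, 0.0, 1.0]] [ 1.93042117  1.18565389 -0.58462816] [-0.26188648 -0.22023626  1.35214426]
top [[415.09678915917044, 0.0, 259.9642607817103], [0.0, 415.09678915917044, 193.68443624428042], [0.0, 0.0, 1.0]] [ 2.21161978 -2.1758447   0.0970842 ] [-0.02690301  0.54991306  0.9001627 ]
{'time_s': 0.1, 'q': [56.706, 21.838, 74.379, -0.003, 83.857, -12.338], 'qvel': [0.117, -0.174, -0.17, 0.019, 0.013, -0.046], 'joint_efforts': [0.004, -44.922, -23.166, -0.0, 0.004, 0.0], 'position': [0.197, 0.513, 0.231], 'tool_rot': [[0.358, -0.001, -0.934], [0.934, -0.001, 0.358], [-0.001, -1.0, 0.0]], 'ft_force': [-0.23, 0.188, 0.425], 'wrist_torque': [-0.018, -0.02, -0.003], 'grip_width': 0.086} 0.0187
```

View images.

View pics/scene0.png

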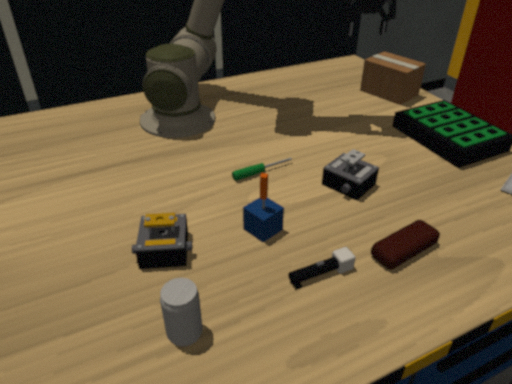

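View pics/top0.png

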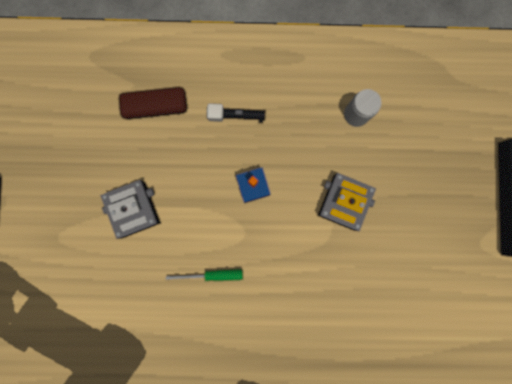

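Scene view: the probe is at (264,187) in the blue stand (263,217) and the yellow unit at (162,238). Top view: the orange handle is at (253,182), the yellow eyelet hole at (351,201) and the grey unit at (130,208). Next I'll zoom in and measure.

```bash
cat > h.py <<'E'
import cv2,numpy as np
from rig import env
def proj(d,P):
    return cv2.projectPoints(np.array(P,float).reshape(-1,3),d["rvec"],d["tvec"],d["mtx"],None)[0].reshape(-1,2)
def ray(d,uv,z):
    R=cv2.Rodrigues(d["rvec"])[0];C=-R.T@d["tvec"].reshape(3)
    v=R.T@np.linalg.inv(d["mtx"])@np.array([uv[0],uv[1],1.])
    return C+v*(z-C[2])/v[2]
def crop(d,c,r,s,name):
    x,y=int(c[0]),int(c[1]);f=d["frame"][y-r:y+r,x-r:x+r,::-1]
    return cv2.resize(f,None,fx=s,fy=s,interpolation=cv2.INTER_NEAREST)
def mask(d,col):
    h=cv2.cvtColor(d["frame"],cv2.COLOR_RGB2HSV).astype(int);H,S,V=h[...,0],h[...,1],h[...,2]
    lo,hi,s={'orange':(4,13,200),'yellow':(20,28,190),'blue':(100,125,120)}[col]
    return ((H>=lo)&(H<=hi)&(S>s)&(V>60)).astype(np.uint8)
def big(m):
    n,l,st,c=cv2.connectedComponentsWithStats(m,connectivity=8)
    return [(st[i].tolist(),c[i].round(2).tolist()) for i in range(1,n) if st[i][4]>8]
E
python3 - <<'E'
from h import *
t=env.get_image("top");s=env.get_image("scene")
a=crop(t,(253,182),25,8,'');b=crop(t,(348,201),32,6.25,'')
c=crop(s,(263,205),40,5,'');e=crop(s,(162,238),40,5,'')
cv2.imwrite("pics/z0.png",np.hstack([a,b[:400]]));cv2.imwrite("pics/z1.png",np.hstack([c,e]))
for d in(t,s):
  for k in('orange','yellow','blue'):print(k,big(mask(d,k)))
E
```

```text
orange []
yellow [([342, 181, 24, 14, 139], [353.74, 187.22]), ([337, 189, 29, 24, 333], [351.05, 200.39]), ([331, 209, 24, 14, 141], [342.51, 215.6])]
blue [([237, 169, 32, 33, 590], [252.68, 185.47])]
orange [([261, 173, 6, 25, 125], [263.33, 184.75])]
yellow [([448, 0, 31, 78, 869], [462.56, 37.07]), ([145, 213, 32, 14, 307], [159.8, 219.89]), ([146, 239, 29, 6, 122], [160.02, 241.81]), ([490, 309, 22, 21, 185], [501.85, 318.54]), ([403, 341, 49, 37, 488], [426.23, 359.02])]
blue [([265, 199, 17, 14, 112], [272.22, 205.54]), ([244, 200, 30, 21, 280], [258.1, 210.12])]
```

```bash
ls -la pics
```

```text
total 852
drwxr-xr-x 2 agent agent   4096 Dec  7 04:44 .
drwxr-xr-x 3 agent agent   4096 Dec  7 04:44 ..
-rw-r--r-- 1 agent agent 312428 Dec  7 04:43 scene0.png
-rw-r--r-- 1 agent agent 240529 Dec  7 04:43 top0.png
-rw-r--r-- 1 agent agent 132736 Dec  7 04:44 z0.png
-rw-r--r-- 1 agent agent 171579 Dec  7 04:44 z1.png
```

View pics/z0.png

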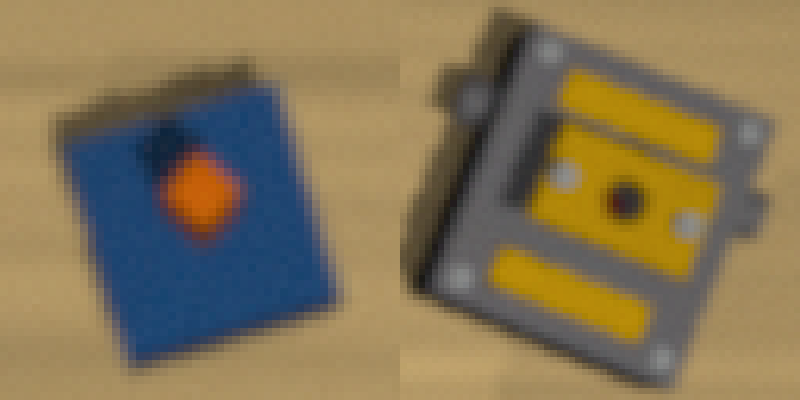

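View pics/z1.png

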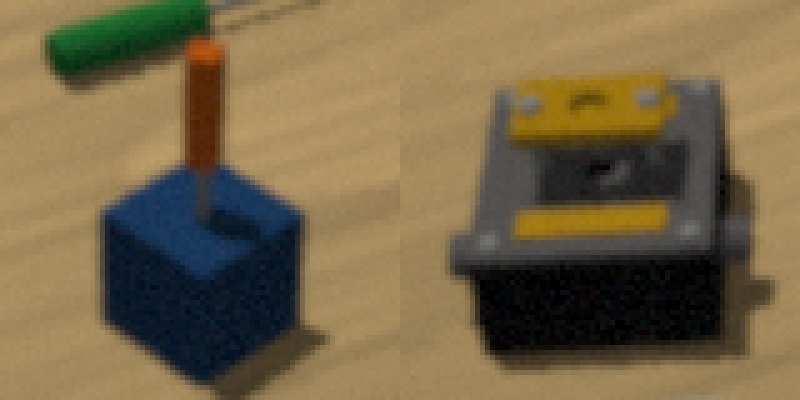

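```bash
cat > m.py <<'E'
from h import *
from scipy.optimize import least_squares
t=env.get_image("top");s=env.get_image("scene")
# orange in top: weight by R-B
f=t["frame"].astype(float); w=np.clip(f[...,0]-f[...,2]-20,0,None); yy,xx=np.mgrid[:384,:512]
sel=(abs(xx-253)<9)&(abs(yy-181)<9);w=w*sel
c=np.array([(w*xx).sum(),(w*yy).sum()])/w.sum();dx=xx-c[0];dy=yy-c[1]
print("orange c",c,ray(t,c,.14))
a4=np.angle((w*(dx+1j*dy)**4).sum()); # square 4-fold: corner dir = angle/4
ang=a4/4;p=ray(t,c,.14);q=ray(t,c+10*np.array([np.cos(ang),np.sin(ang)]),.14)
print("corner dir world deg",np.degrees(np.arctan2(*(q-p)[:2][::-1]))," flat-normal = that+45")
# stand top rect
m=((f[...,2]>f[...,0]*1.3)&(abs(xx-253)<24)&(abs(yy-184)<24)|(w>40)).astype(np.uint8)
m=cv2.morphologyEx(m,cv2.MORPH_CLOSE,np.ones((5,5)))
r=cv2.minAreaRect(cv2.findNonZero(m));print("stand rect",r,ray(t,r[0],.06)); M=cv2.moments(m,True);print(ray(t,(M['m10']/M['m00'],M['m01']/M['m00']),.06))
# yellow plate
my=mask(t,'yellow');n,l=cv2.connectedComponents(my);m=(l==l[195,352]).astype(np.uint8)
r=cv2.minAreaRect(cv2.findNonZero(m));print("plate rect",r,ray(t,r[0],.081))
g=f.sum(2);dark=np.clip(230-g,0,None)*((abs(xx-351)<5)&(abs(yy-200.5)<5))
c=np.array([(dark*xx).sum(),(dark*yy).sum()])/dark.sum();print("hole",c,ray(t,c,.078))
for st,cc in big(my):print(cc)
b=cv2.boxPoints(r);W=[ray(t,x,.081)for x in b];print([np.linalg.norm(W[i]-W[i-1])for i in range(4)],[np.degrees(np.arctan2(*(W[i]-W[i-1])[:2][::-1]))for i in range(4)])
E
python3 m.py
```

```text
orange c [252.59795764 180.80723651] [ 0.5663854  -0.00127267  0.14      ]
corner dir world deg -83.6835950918827  flat-normal = that+45
stand rect ((252.56423950195312, 184.38075256347656), (28.83057403564453, 26.914918899536133), 73.3007583618164) [ 0.56692953 -0.00123427  0.06      ]
[ 0.56673666 -0.00132607  0.06      ]
plate rect ((351.0776062011719, 200.31900024414062), (26.917821884155273, 15.756773948669434), 23.198589324951172) [ 0.53533286 -0.20605651  0.081     ]
hole [351.33662145 200.74106042] [ 0.53463836 -0.20731208  0.078     ]
[353.74, 187.24]
[351.06, 200.41]
[342.49, 215.56]
[np.float64(0.05562110641999624), np.float64(0.0329467840244355), np.float64(0.05577399869070169), np.float64(0.03292509118727873)] [np.float64(67.67911175049416), np.float64(-22.965229414520277), np.float64(-112.34530662276462), np.float64(156.7682691248649)]
```

```bash
python3 - <<'E'
from h import *
s=env.get_image("scene")
print(proj(s,[[.5665,-.0013,.14],[.5665,-.0013,.085],[.5665,-.0013,.06],[.535,-.2065,.081],[.535,-.2065,.05]]))
z=s["frame"].copy()
c=crop(s,(263,190),25,8,'');e=crop(s,(160,225),25,8,'')
for u,v in proj(s,[[.5665,-.0013,.14],[.5665,-.0013,.085],[.5665,-.0013,.06]]):cv2.circle(c,(int((u-238+.5)*8),int((v-165+.5)*8)),3,(255,255,255),-1)
for u,v in proj(s,[[.535,-.2065,.081],[.535,-.2065,.05]]):cv2.circle(e,(int((u-135+.5)*8),int((v-200+.5)*8)),3,(255,255,255),-1)
cv2.imwrite("pics/z2.png",np.hstack([c,e]))
E
python3 -m inch '[[[1,36.95,-51.5,-1,0,0,-17.7],[1,36.95,-51.5,-1,0,0,-17.7],[1,36.95,-51.5,-1,0,0,-17.7],[1,36.95,-51.5,-1,0,0,-17.7],[1,36.95,-51.5,-1,0,0,-17.7],[1,36.95,-51.5,-1,0,0,-17.7],[1,36.95,-51.5,-1,0,0,-17.7],[1,36.95,-51.5,-1,0,0,-17.7],[1,36.95,-51.5,-1,0,0,-17.7],[1,36.95,-51.5,-1,0,0,-17.7],[1,36.95,-51.5,-1,0,0,-17.7],[1,36.95,-51.5,-1,0,0,-17.7],[1,36.95,-51.5,-1,0,0,-17.7],[1,36.95,-51.5,-1,0,0,-17.7],[1,36.95,-51.5,-1,0,0,-17.7]]]'
python3 - <<'E'
from rig import env
import numpy as np
o=env.observe();print({k:np.round(v,4).tolist() for k,v in o.items()})
E
```

```text
[[263.43559075 174.94548333]
 [263.05636277 197.53422924]
 [262.89290017 207.27089244]
 [159.55026151 218.85619253]
 [161.52845733 231.16726487]]
time_s: 2.22
position: [0.566, -0.0007, 0.2216]
tool_rot: [[0.624, 0.0, -0.782], [0.782, -0.0, 0.624], [0.0, -1.0, -0.0]]
ft_force: [0.5, -0.2, -1.0]
grip_width: 0.085
{'time_s': 2.225, 'q': [-12.0511, 23.8062, 72.7524, 0.0021, 83.4197, -63.4521], 'qvel': [-0.3174, 0.2794, -0.188, -0.0632, 0.0667, -0.1021], 'joint_efforts': [0.0693, -46.6853, -23.0486, 0.002, 0.0011, 0.0023], 'position': [0.566, -0.0007, 0.2216], 'tool_rot': [[0.6239, 0.0004, -0.7815], [0.7815, -0.0, 0.6239], [0.0002, -1.0, -0.0003]], 'ft_force': [0.5058, -0.1635, -1.0045], 'wrist_torque': [0.0311, 0.0081, -0.0098], 'grip_width': 0.085}
```

View pics/z2.png

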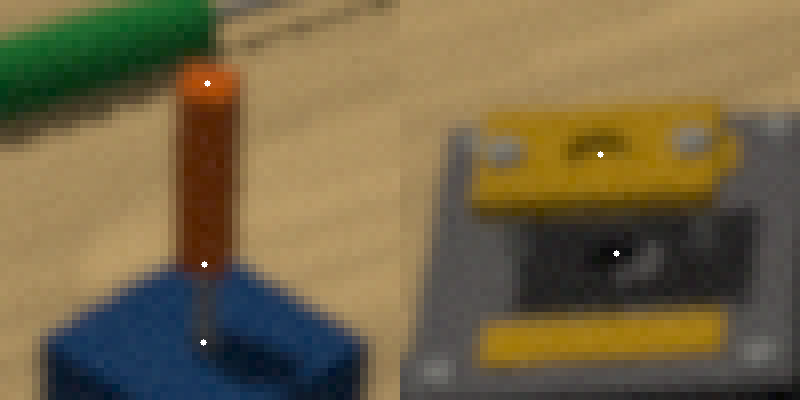

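The scene view agrees: the projected probe axis and eyelet both land on their features. I'll descend and grip.

```bash
python3 -m inch '[[[1,0.05,-0.05,-3,0,0,0],[1,0.05,-0.05,-6,0,0,0],[1,0.05,-0.05,-9,0,0,0],[1,0.05,-0.05,-11,0,0,0],[1,0.05,-0.05,-12.5,0,0,0],[1,0.05,-0.05,-12.5,0,0,0],[0,0.05,-0.05,-12.5,0,0,0],[-0.4,0.05,-0.05,-12.5,0,0,0],[-0.6,0.05,-0.05,-12.5,0,0,0],[-0.8,0.05,-0.05,-12.5,0,0,0],[-1,0.05,-0.05,-12.5,0,0,0],[-1,0.05,-0.05,-12.5,0,0,0],[-1,0.05,-0.05,-12.5,0,0,0],[-1,0.05,-0.05,-12.5,0,0,0]]]' 60
python3 - <<'E'
from h import *
t=env.get_image("top");s=env.get_image("scene")
cv2.imwrite("pics/g0.png",np.hstack([crop(t,(253,182),40,5,''),crop(s,(263,190),40,5,'')]))
E
```

```text
time_s: 3.98
position: [0.5668, -0.0019, 0.0965]
tool_rot: [[0.625, 0.0, -0.781], [0.781, -0.0, 0.625], [0.0, -1.0, -0.0]]
ft_force: [0.7, -0.4, 2.9]
grip_width: 0.0135
```

View pics/g0.png

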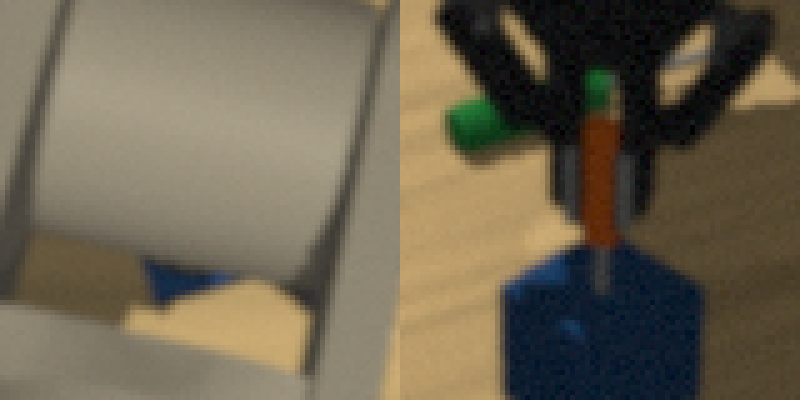

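The handle sits between the pads at 13.5 mm opening. I'll lift it.

```bash
python3 -m inch '[[[-1,0,0,0.5,0,0,0],[-1,0,0,1.5,0,0,0],[-1,0,0,2.5,0,0,0],[-1,0,0,4,0,0,0],[-1,0,0,5.5,0,0,0],[-1,0,0,7.5,0,0,0],[-1,0,0,9.5,0,0,0],[-1,0,0,11,0,0,0],[-1,0,0,11,0,0,0],[-1,0,0,11,0,0,0]]]'
python3 - <<'E'
from h import *
t=env.get_image("top");s=env.get_image("scene")
cv2.imwrite("pics/g1.png",np.hstack([crop(t,(253,182),40,5,''),crop(s,(263,170),40,5,'')]))
o=env.observe();p=o['position'];print(p,o['ft_force'],o['grip_width'])
for n,d in(("t",t),("s",s)):print(n,proj(d,[[p[0],p[1],p[2]-.0865],[p[0],p[1],p[2]-.0115]]))
E
```

```text
time_s: 5.32
position: [0.5664, -0.0018, 0.2057]
tool_rot: [[0.625, -0.001, -0.781], [0.781, 0.0, 0.625], [-0.001, -1.0, 0.001]]
ft_force: [0.0, -0.6, -0.7]
grip_width: 0.0129
[ 0.56640545 -0.00185632  0.20552339] [-0.02319568 -0.26515911 -0.0961936 ] 0.013007282676019107
t [[252.88739005 181.87828364]
 [252.93843392 177.75315087]]
s [[263.01545444 183.80418366]
 [263.55027495 151.08932226]]
```

View pics/g1.png

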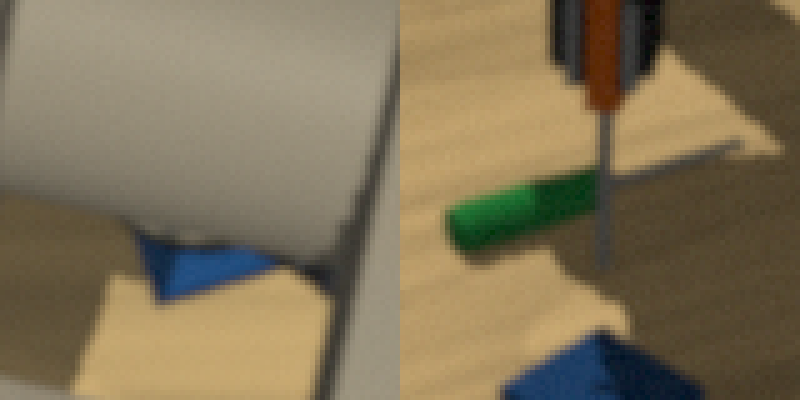

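The probe hangs straight, with its tip at scene (263.1,183.5) against a prediction of (263.0,183.8). I'll refine the unit centre from the first measurement's bars, then carry the probe over.

```bash
python3 - <<'E'
from h import *
t=env.get_image("top")
print(ray(t,((353.74+342.5)/2,(187.23+215.58)/2),.051))
print(big(mask(t,'yellow')))
E
python3 -m inch '[[[-1,-0.5,-3.5,0,0,0,0],[-1,-1.2,-7.5,0,0,0,0],[-1,-1.8,-11.5,0,0,0,0],[-1,-2.4,-15.5,0,0,0,0],[-1,-2.9,-18.5,0,0,0,0],[-1,-3.1,-20,0,0,0,0],[-1,-3.15,-20.45,0,0,0,0],[-1,-3.15,-20.45,-1,0,0,0],[-1,-3.15,-20.45,-2.5,0,0,0],[-1,-3.15,-20.45,-2.5,0,0,0],[-1,-3.15,-20.45,-2.5,0,0,0]]]'
python3 - <<'E'
from h import *
t=env.get_image("top");s=env.get_image("scene")
cv2.imwrite("pics/g2.png",np.hstack([crop(t,(348,201),40,5,''),crop(s,(160,215),25,16,'')[::2,::2]]))
o=env.observe();p=o['position'];print(p,o['ft_force'],o['grip_width'])
print(proj(s,[[p[0],p[1],p[2]-.0865],[p[0],p[1],p[2]-.0115],[.535,-.2065,.081]]))
E
```

```text
[ 0.53465383 -0.20682746  0.051     ]
[([342, 181, 25, 14, 141], [353.84, 187.22]), ([337, 189, 29, 24, 333], [351.06, 200.38]), ([331, 209, 24, 14, 141], [342.51, 215.6])]
time_s: 6.85
position: [0.5354, -0.2061, 0.1814]
tool_rot: [[0.624, 0.0, -0.781], [0.781, -0.0, 0.624], [0.0, -1.0, -0.0]]
ft_force: [0.4, 0.2, -0.8]
grip_width: 0.0133
[ 0.53543504 -0.20632657  0.18167776] [ 0.21423307 -0.54977134 -0.4692876 ] 0.01304044787378515
[[158.77364956 213.15091938]
 [153.51454298 180.37277281]
 [159.55026151 218.85619253]]
```

View pics/g2.png

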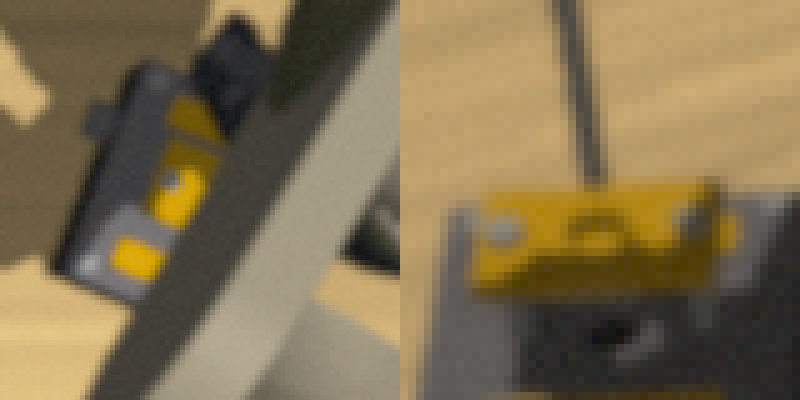

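The tip, at scene (159.1,212.6), hangs above the eyelet hole at (159.3,218.3), in line with it to under 1 px. I'll lower it gently through the eyelet and check forces.

```bash
python3 -m inch '[[[-1,-0.05,-0.05,-0.6,0,0,0],[-1,-0.05,-0.05,-1.2,0,0,0],[-1,-0.05,-0.05,-1.7,0,0,0],[-1,-0.05,-0.05,-2.2,0,0,0],[-1,-0.05,-0.05,-2.7,0,0,0],[-1,-0.05,-0.05,-2.7,0,0,0]]]'
python3 - <<'E'
from h import *
s=env.get_image("scene")
cv2.imwrite("pics/g3.png",crop(s,(160,215),30,12,''))
o=env.observe();p=o['position'];print(p,o['ft_force'],o['wrist_torque'],o['grip_width'])
print(proj(s,[[p[0],p[1],p[2]-.0865],[p[0],p[1],p[2]-.0115],[.535,-.2065,.081]]))
E
```

```text
time_s: 7.7
position: [0.5346, -0.2068, 0.1539]
tool_rot: [[0.625, -0.001, -0.781], [0.781, 0.0, 0.625], [-0.0, -1.0, 0.001]]
ft_force: [-0.2, -0.3, -0.9]
grip_width: 0.0133
[ 0.53471228 -0.20690502  0.15421258] [-0.25756703 -0.20220814 -0.72351411] [-0.00023457 -0.03501033  0.00872096] 0.01326820117079558
[[160.15877343 224.17124795]
 [155.08274299 192.66475948]
 [159.55026151 218.85619253]]
```

View pics/g3.png

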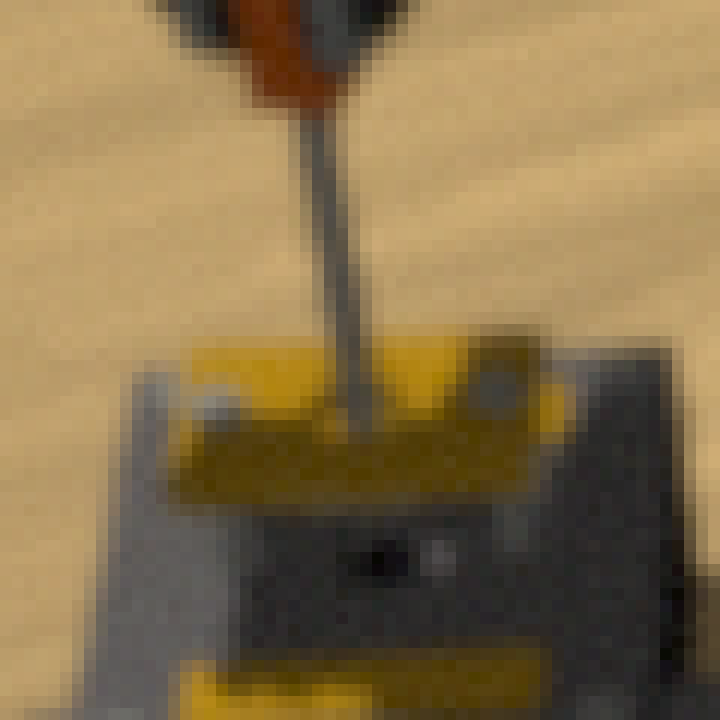

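No contact force, and the tip (about z 0.068) is now below the plate. The rod vanishes into the hole at crop (362,420). I'll go on through the port to just above the button.

```bash
python3 -m inch '[[[-1,0,0,-0.5,0,0,0],[-1,0,0,-1,0,0,0],[-1,0,0,-1.5,0,0,0],[-1,0,0,-2,0,0,0],[-1,0,0,-2.5,0,0,0],[-1,0,0,-3,0,0,0],[-1,0,0,-3,0,0,0]]]'
python3 - <<'E'
from h import *
s=env.get_image("scene")
cv2.imwrite("pics/g4.png",crop(s,(160,220),30,12,''))
o=env.observe();print(o['position'],o['ft_force'],o['wrist_torque'],o['grip_width'])
E
```

```text
time_s: 8.62
position: [0.5346, -0.2068, 0.1239]
tool_rot: [[0.625, -0.001, -0.781], [0.781, 0.0, 0.625], [-0.0, -1.0, 0.001]]
ft_force: [0.3, -0.6, -0.6]
grip_width: 0.0133
[ 0.53471458 -0.20688673  0.1242058 ] [-1.15385308  1.2376271  -1.79496651] [-0.01390547 -0.02255104 -0.01653189] 0.01305632398593204
```

View pics/g4.png

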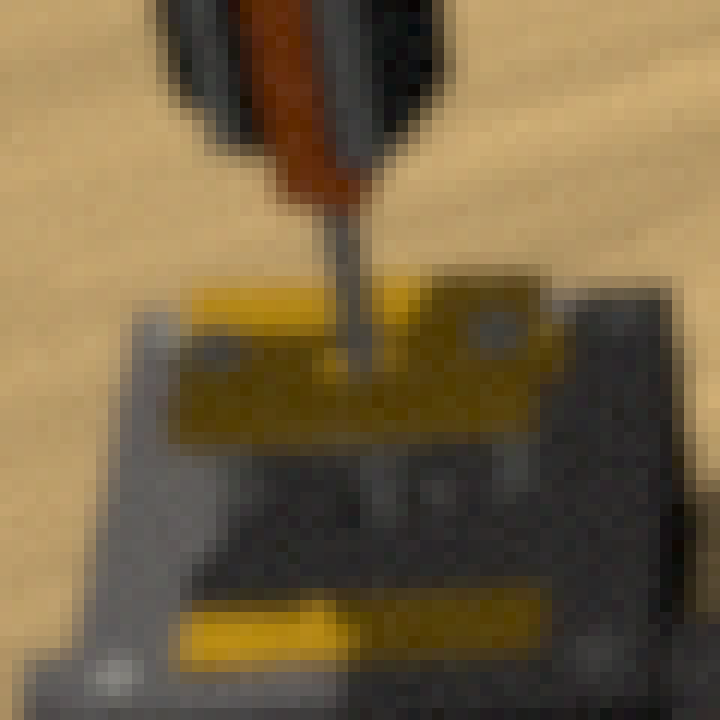

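The rod is visible between the plate and the cover at crop (382,490), still free of contact. I'll approach and press in steps.

```bash
python3 -m inch '[[[-1,0,0,-0.3,0,0,0],[-1,0,0,-0.6,0,0,0],[-1,0,0,-0.6,0,0,0],[-1,0,0,-0.6,0,0,0]]]'; python3 -m inch '[[[-1,0,0,-0.15,0,0,0],[-1,0,0,-0.3,0,0,0],[-1,0,0,-0.3,0,0,0],[-1,0,0,-0.3,0,0,0]]]';  python3 -m inch '[[[-1,0,0,-0.1,0,0,0],[-1,0,0,-0.2,0,0,0],[-1,0,0,-0.2,0,0,0],[-1,0,0,-0.2,0,0,0]]]'
```

```text
time_s: 9.18
position: [0.5348, -0.2069, 0.1184]
tool_rot: [[0.625, 0.0, -0.781], [0.781, -0.0, 0.625], [0.0, -1.0, -0.0]]
ft_force: [-0.8, 0.1, -0.7]
grip_width: 0.0134
time_s: 9.68
position: [0.5348, -0.207, 0.1155]
tool_rot: [[0.625, 0.0, -0.781], [0.781, -0.0, 0.625], [0.0, -1.0, -0.0]]
ft_force: [-0.6, 0.3, 2.2]
grip_width: 0.0128
time_s: 10.18
position: [0.5348, -0.2069, 0.1134]
tool_rot: [[0.625, 0.0, -0.781], [0.781, -0.0, 0.625], [0.0, -1.0, -0.0]]
ft_force: [0.8, -0.1, 3.0]
grip_width: 0.0135
```

Forces follow the button's spring curve, about 3 mm down. I'll continue until the firm stop shows.

```bash
python3 -m inch '[[[-1,0,0,-0.1,0,0,0],[-1,0,0,-0.2,0,0,0],[-1,0,0,-0.2,0,0,0],[-1,0,0,-0.2,0,0,0]]]'; python3 -m inch '[[[-1,0,0,-0.05,0,0,0],[-1,0,0,-0.05,0,0,0],[-1,0,0,-0.05,0,0,0]]]'
```

```text
time_s: 10.68
position: [0.5348, -0.207, 0.1114]
tool_rot: [[0.625, 0.0, -0.781], [0.781, -0.0, 0.625], [0.0, -1.0, -0.0]]
ft_force: [0.4, -0.1, 4.1]
grip_width: 0.0132
time_s: 11.05
position: [0.5349, -0.207, 0.1113]
tool_rot: [[0.625, 0.001, -0.781], [0.781, -0.0, 0.625], [0.0, -1.0, -0.001]]
ft_force: [-0.4, 0.5, 6.7]
grip_width: 0.0131
```

```bash
python3 -m inch '[[[-1,0,0,-0.05,0,0,0],[-1,0,0,-0.05,0,0,0],[-1,0,0,-0.05,0,0,0]]]' 80;python3 -m inch '[[[-1,0,0,-0.05,0,0,0],[-1,0,0,-0.05,0,0,0],[-1,0,0,-0.05,0,0,0]]]'
```

```text
time_s: 11.42
position: [0.535, -0.207, 0.1111]
tool_rot: [[0.625, 0.001, -0.781], [0.781, -0.001, 0.625], [0.0, -1.0, -0.001]]
ft_force: [-0.6, 0.6, 10.3]
grip_width: 0.0134
time_s: 11.8
position: [0.535, -0.2071, 0.1109]
tool_rot: [[0.625, 0.001, -0.781], [0.781, -0.001, 0.625], [0.0, -1.0, -0.002]]
ft_force: [-1.8, 0.9, 13.0]
grip_width: 0.0126
```

The slope rose from about 0.7 to about 6 N/mm, so the probe is on the firm stop with 13 N. I'll hold for half a second, check for slip and look once more.

```bash
python3 -m inch '[[[-1,0,0,0,0,0,0],[-1,0,0,0,0,0,0],[-1,0,0,0,0,0,0],[-1,0,0,0,0,0,0],[-1,0,0,0,0,0,0],[-1,0,0,0,0,0,0],[-1,0,0,0,0,0,0],[-1,0,0,0,0,0,0]]]'
python3 - <<'E'
from h import *
s=env.get_image("scene");t=env.get_image("top")
cv2.imwrite("pics/g5.png",np.hstack([crop(s,(160,215),30,6.67,''),t["frame"][:,:,::-1][:400]][0:1]));cv2.imwrite("pics/g6.png",s["frame"][:,:,::-1])
E
```

```text
time_s: 12.8
position: [0.535, -0.2071, 0.1109]
tool_rot: [[0.625, 0.001, -0.781], [0.781, -0.001, 0.625], [0.0, -1.0, -0.002]]
ft_force: [-2.2, 1.0, 12.1]
grip_width: 0.0127
```

View pics/g5.png

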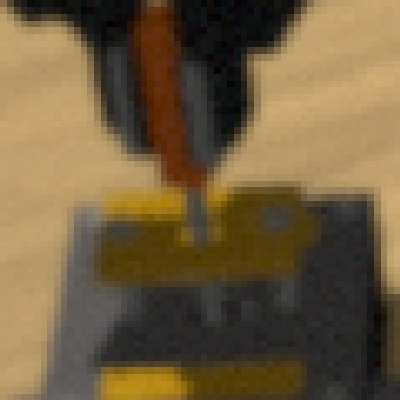

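View pics/g6.png

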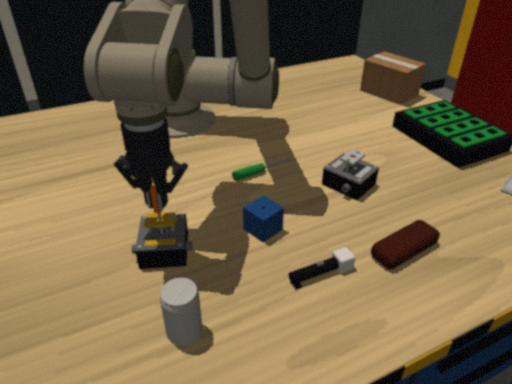

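The probe runs through the eyelet and cover at about (162,225), held upright. The stand at (263,217) is empty, and the can, torch, case, driver and grey unit haven't moved. The push is steady at about 12 N, so I'm handing in.

```bash
python3 -c "
from rig import env
print(env.close_job())"
```

```text
the job is handed in; nothing more can be done
None
```

I took the probe from its stand and lowered its rod through the yellow eyelet and the cover hole without side contact. It pressed the button to its firm stop, and I handed the job in at about 13 s with the gripper still holding it there.

- **Button:** The force followed the button's spring over about 5 mm. It then rose at about 6 N/mm against the stop and held at 12–13 N for 1 s. The button itself can't be seen in the cameras, so "fully down" rests on the force and the tip height of about 24–25 mm above the bench.
- **Grip:** The opening stayed at about 13 mm, with no slip seen.
- **Other objects:** In the last scene picture the torch, case, can, screwdriver and grey unit were where they started.
- **Disagreements:** The cameras disagreed by at most about 1–2 mm on position, within the roughly 4 mm clearance of the holes. The top camera's view of the eyelet was blocked by the arm during insertion, so those checks used the scene camera and the force readings.

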